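# Tap a stuck tube insert out of a centrifuge bucket

### The arm

A 7-joint arm with a two-finger parallel gripper is mounted at the origin on a cart in front of the work surface, level with it; the furniture and walls round the work are solid. World frame = base frame: x ahead of the robot, y to its left, z up, the work surface at z = 0. Lengths are in m, angles in rad, forces in N, time in s.
With the tool pointing down it reaches from about 0.4 to 0.85 m from the base axis. Payload 10.4 kg.
Tool frame: the origin (TCP) lies at the centre of the arm's flange, where the gripper is bolted on; the fingertips stand 182 mm ahead of it and the grasp point (between the pads) lies 164 mm ahead of it; x points along the fingers, y is the direction in which the jaws open and shut, and the axes are right-handed (so a half turn about x gives the same grasp; the last joint's range is limited). The gripper opens to 87 mm and grips with 3 to 60 N. Pads are 19 mm wide; open, the fingers measure 117 mm over their backs; the gripper's body (75 mm by 190 mm) begins 51 mm behind the grasp point.
Start: joints at [1.183, 0.332, -0.065, 1.46, 0.022, 1.35, -0.088], TCP at [0.223, -0.584, 0.405] pointing down, gripper open.
Joint ranges: [-2.6, 2.6], [-0.5, 2.12], [-1.47, 1.34], [0.16, 2.42], [-1.27, 4.41], [0.06, 2.06], [-2.6, 2.6]. Speed limits (rad/s): [2.22, 2.22, 2.79, 2.79, 3.14, 3.14, 3.14].

### API

Orientations are given as [roll, pitch, yaw] about the fixed x, y, z axes, in that order (R = Rz(yaw) Ry(pitch) Rx(roll)).
In Python, from cell import ctrl gives the robot as it stands. The module is installed in compiled form; this text tells all that it offers.
- The arm moves only by the shell command python3 -m crank 'ROWS' [OPENING] [FORCE]. ROWS is JSON, a list of rows, each an object of numbers: "tx", "ty", "tz": the shift along the tool's x, y, z in cm; "wx", "wy", "wz": the turn, a rotation vector about the tool's x, y, z in degrees. A call has 1 to 12 rows; each row is the pose to reach, as a shift and turn from the pose commanded when the call began, along the tool's axes at that moment; what a row does not reach only later rows make up. A row lasts 1/12 s, in which the tool goes at most 41.7 mm and 7.16 degrees, less where a joint would pass 70% of its speed; a pose out of reach is approached as far as the arm can. A call with a gripper value outside its range is refused whole. OPENING is the closure, from -1 (fully open) to 1 (shut), so that 0 is half open, set as the call begins (- or left out, the last holds). The fingers move at their own pace and stop on an object; FORCE is the grip in N (left out, the last holds). Time passes only in rows, so rows that repeat a pose let the fingers close. It gives the time, the measured TCP pose, the force and the opening at its end, in the units of the state.
- ctrl.get_state(): the state, without advancing time (a new reading comes with each control period).
- ctrl.capture(name): name is "side" or "top"; returns the picture (384x512x3 uint8, blue, green, red); there is no depth.
- ctrl.get_calibration(name): a dict with "vertical_fov" (degrees; the focal length in pixels is half the picture's height over the tangent of half this angle, whatever the lens; pixels are square), "cx", "cy" (the principal point, pixels), "D" ([k1, k2, p1, p2, k3] as OpenCV has them; the pictures are not rectified), "rvec" (rotation vector, rad) and "tvec" (3), from world to camera coordinates, as OpenCV has them. Camera axes: x right, y down, z forward; pixel columns grow to the right and rows downward; lengths in m; the calibration is good to about 2 mm. A picture is of the moment at which its call begins. get_calibration takes no time and is no camera call.
- ctrl.job_done(): hands the job in, once; it reports no verdict.
Trained networks look in the newest picture that a camera, given by its name, has taken for a name from the list of things; names that differ only in an ending like _2 or _b are one class to them, and where a whole thing is asked for, a point or a joint stands for the part that bears it (a point fixed in the world has none). Each returns a list of dicts, best first, with "conf" (0 to 1); they miss things now and then, are a little off and sometimes report something else, mostly with a low value. They report only what shows in the picture. A call takes as long as a camera call. They do not tell look-alikes from the thing itself.
- ctrl.search_frame(camera, query): "rect" ([left, top, right, bottom] in pixels, round what is visible of it).
- ctrl.spot_point(camera, query): "centre" ([column, row] in pixels: a listed point, or the origin of a listed thing).
The state is a dict: "time": time; "q": joint angles; "joint_vel": joint speeds; "joint_torque": joint torques, N m; "eef_pos": TCP position; "tcp_rot": TCP orientation; "wrist_force": force on the tool from outside, world axes, zero at the start; "moment": the same for the moment, N m; "opening": finger opening in m.
Only numpy, scipy, OpenCV 4.12 (cv2) and the standard library are available. Lean on these libraries where they do the work, as an engineer would, in place of code of your own. Each camera call takes 0.05 s, during which the arm holds its last target. There are 200 camera calls.

### The job

The blue tube insert has stuck in the centrifuge bucket that lies in its stand. Take the small mallet and, touching the insert only with the mallet, work it out with light taps behind its left and right ears by turns until it stands straight in the mouth with the ears about 4 cm clear of the rim, but does not come out altogether. Then stand the mallet back upright on the desk; do not knock the brown bottle.

Things in the scene. Friction and masses are not known exactly. Their poses are not given: they have to be found in the camera images.
- bucket: Aluminium centrifuge bucket lying on its side in a stand fixed to the desk. Origin on the desk top (z 0) below the middle of its mouth; x points into the bucket, roughly away from the robot, z up. Mouth rim: plane x = 0. Outer walls at y = +57 and -57 mm, back at x 83, top at z 85 (a flat boss on it to z 89). Stand: plate 12 mm high, x -57 to 93, y -75 to 75 mm.
- mouth (a point): Middle of the bucket's mouth, 46.5 mm above the desk, axes as the bucket's. The cavity behind is 100 mm wide, 60 high, 70 deep, its floor 18 mm above the desk; a white ledge at that height carries the insert 55 mm out in front. A sprung rubber cushion in the roof, 34 to 67 mm behind the rim, grips the insert's rear. The insert comes out along -x.
- insert: Blue tube insert, 0.4 to 0.75 kg, stuck in the bucket: block 97 mm wide (y), 57 high, x -12 to +62 mm, eight bores in its front, an upright ear at its left and right. Origin: underside, mid-width, in the plane of the ears' rear faces; axes as the bucket's when straight. At the start that plane is 4 to 9 mm out from the rim. Only the mallet may touch it.
- ear_left (a point): Middle of the rear face of the insert's ear at +y, 77 mm from mid-width, 28.5 mm above the insert's underside (46.5 above the desk); axes as the insert's. Strike here towards the bucket's -x. The ear is 12 mm thick, z 9 to 48 mm over the underside, and reaches to y 92 mm, so 35 mm of its rear face stands out beside the bucket's wall.
- ear_right (a point): The same on the ear at -y. The block has 1.5 mm of play at either side: 5 to 15 N behind one ear swings that ear out, then the block wedges askew; the next tap behind the other ear swings that one out past it. So the middle walks out some 3 to 6 mm a tap, up to 10 as it comes out; pushing one ear alone only jams it.
- mallet_grip (a point): Mallet, 0.26 kg, 124 mm high, standing on its head, handle straight up. This point: on the handle's axis, 82 mm above the underside, the place to grip; 42 mm of handle stand above it. x runs along the head, face to face (either will do), z up. The handle is 18 mm along x, 22 along y. Gripped with the fingers closing along x in a firm grip (about 40 N) it does not turn when striking along x.
- mallet_head (a point): Centre of the mallet's head, 60 mm below mallet_grip: a block 72 mm long (x), 32 wide (y), 44 high (z), white nylon striking faces at both ends. The mallet stands upright on the desk when this point is 22 mm above it.
- brown_bottle: Brown glass dropper bottle with a black top, 33 mm across, 102 high, standing loose on the desk near the work. Origin at the middle of its underside. Leave it standing where it is.
Not all that is in view belongs to the job. What is shaped like the part that bears mallet_grip but green is not meant.

How it is judged:
On the way, in this order (a step that is already met when the one before it is completed fails the run):
1. the mallet is held clear of the desk (contact force between the fingers and mallet above 1 N and height (world z) of mallet_head above 0.032 m), for 0.2 s.
2. both ears have been worked out to 16 mm or more from the rim (x of each of ear_left, ear_right in the frame of bucket below -0.016 m), for 0.1 s.
At the end, for the whole second after the job is handed in: The insert is at rest with the plane of its ears 30 to 50 mm out from the bucket's rim, within 4 degrees of straight; the mallet stands upright on the desk, clear of the insert (x of insert in the frame of bucket between -0.05 and -0.03 m and angle between the x axis of insert and the x axis of bucket, either way round below 0.07 rad and linear speed of insert below 0.01 m/s and angle between mallet_head's own z axis and vertical below 0.1 rad and height (world z) of mallet_head below 0.027 m and contact force between mallet and insert below 0.1 N); the robot touches nothing.
It fails at once if the gripper or arm touches the insert (contact force between any of the arm, the fingers and insert above 0.5 N).
It fails at once if the insert is struck or pushed hard (over 60 N) (contact force between mallet and insert above 60 N).
It fails at once if the brown bottle is knocked (distance of brown_bottle from where it was at the start of the episode above 0.02 m or angle between brown_bottle's own z axis and vertical above 0.3 rad).
It also fails if it takes over 72 s, if anything falls off the work surface, if the arm or the gripper's body presses on something with over 40 N, if the wrist force passes 120 N, or if a joint passes its speed limit or range.

## Working session

There is one attempt and no reset: what is moved stays moved. The work goes in short steps, Python scripts to look and compute and a shell command to move; the robot and the scene stay as the last step left them, time stands still between calls to the robot, and variables do not carry over. Pictures are saved under pics/ and viewed, about 8 in all and at most 12, crops included, and the job is handed in when it is done.

```bash
mkdir -p pics; cat > h.py <<'E'
import numpy as np,cv2
from scipy.spatial.transform import Rotation as R
from cell import ctrl
def cal(n):
    c=ctrl.get_calibration(n);f=192/np.tan(np.radians(c['vertical_fov'])/2)
    return np.array([[f,0,c['cx']],[0,f,c['cy']],[0,0,1.]]),np.array(c['D'],float),np.array(c['rvec'],float),np.array(c['tvec'],float)
def proj(n,P):
    K,D,r,t=cal(n);return cv2.projectPoints(np.array(P,float).reshape(-1,1,3),r,t,K,D)[0].reshape(-1,2)
def ray(n,p):
    K,D,r,t=cal(n);u=cv2.undistortPoints(np.array([[p]],float),K,D).ravel()
    M=cv2.Rodrigues(r)[0];d=M.T@np.array([u[0],u[1],1]);return -M.T@t,d/np.linalg.norm(d)
def atz(n,p,z):
    o,d=ray(n,p);return o+d*(z-o[2])/d[2]
def tri(pa,pb,a='side',b='top'):
    o1,d1=ray(a,pa);o2,d2=ray(b,pb)
    s=np.linalg.lstsq(np.c_[d1,-d2],o2-o1,rcond=None)[0];A=o1+s[0]*d1;B=o2+s[1]*d2
    return (A+B)/2,np.linalg.norm(A-B)
E
python3 - <<'E'
from h import *
np.set_printoptions(precision=4,suppress=True)
for n in('side','top'):
    cv2.imwrite(f'pics/{n}0.png',ctrl.capture(n)); print(n,ray(n,(256,192)))
    for q in('mouth','ear_left','ear_right','mallet_grip','mallet_head','brown_bottle','bucket','insert'):
        print(n,q,[(round(d['conf'],2),np.round(d['centre'],1).tolist()) for d in ctrl.spot_point(n,q)[:3]])
s=ctrl.get_state();print(s)
print(R.from_euler('xyz',s['tcp_rot']).as_matrix())
E
```

```text
side (array([ 0.4811, -0.537 ,  0.8429]), array([ 0.0784,  0.5821, -0.8093]))
side mouth [(0.75, [234.6, 216.4])]
side ear_left [(0.58, [219.6, 183.4])]
side ear_right [(0.78, [241.9, 244.7])]
side mallet_grip [(0.86, [262.9, 277.0]), (0.77, [223.8, 148.0])]
side mallet_head [(0.84, [263.6, 294.4]), (0.83, [225.2, 162.3])]
side brown_bottle [(0.65, [275.6, 140.0])]
side bucket [(0.68, [236.8, 227.9])]
side insert [(0.92, [230.9, 222.4])]
top (array([0.3949, 0.0495, 0.9651]), array([ 0.1795, -0.0288, -0.9833]))
top mouth [(0.68, [271.4, 218.8])]
top ear_left [(0.78, [238.9, 225.5])]
top ear_right [(0.77, [305.4, 216.2])]
top mallet_grip [(0.95, [353.9, 197.5]), (0.58, [198.5, 216.7])]
top mallet_head [(0.7, [200.9, 220.2]), (0.69, [348.5, 202.7])]
top brown_bottle [(0.53, [169.8, 163.5])]
top bucket [(0.56, [270.5, 220.5])]
top insert [(0.7, [197.7, 219.8]), (0.65, [266.2, 220.9])]
{'time': 0.9, 'q': array([ 1.1834,  0.3322, -0.0647,  1.4601,  0.0216,  1.3499, -0.0885]), 'joint_vel': array([ 0.0012,  0.0001,  0.0004,  0.0003,  0.0011, -0.0014, -0.0007]), 'joint_torque': array([  0.0008, -62.3016,   0.0254, -39.0113,  -0.061 ,   0.0317,
         0.0001]), 'eef_pos': array([ 0.223 , -0.5839,  0.4048]), 'tcp_rot': array([ 1.8915,  1.5707, -0.8853]), 'wrist_force': array([ 0.8296,  1.0106, -0.7443]), 'moment': array([ 0.067 , -0.0079,  0.0411]), 'opening': 0.08721828586580709}
[[ 0.      0.3568 -0.9342]
 [-0.     -0.9342 -0.3568]
 [-1.      0.0001 -0.    ]]
```

```bash
python3 - <<'E'
import cv2,numpy as np
a=cv2.imread('pics/side0.png')[90:340,120:400];b=cv2.imread('pics/top0.png')[110:300,120:420]
a=cv2.resize(a,None,fx=2.1,fy=2.1,interpolation=2);b=cv2.resize(b,None,fx=2.6,fy=2.6,interpolation=2)
cv2.imwrite('pics/a0.png',a);cv2.imwrite('pics/b0.png',b)
E
python3 - <<'E'
from h import *
np.set_printoptions(precision=4,suppress=True)
for n,a,b in [('mouth',(234.6,216.4),(271.4,218.8)),('earL',(219.6,183.4),(238.9,225.5)),('earR',(241.9,244.7),(305.4,216.2)),('gripA',(262.9,277),(353.9,197.5)),('gripB',(223.8,148),(198.5,216.7)),('headA',(263.6,294.4),(348.5,202.7)),('headB',(225.2,162.3),(200.9,220.2)),('bot',(275.6,140),(169.8,163.5)),('ins',(230.9,222.4),(266.2,220.9))]: print(n,*tri(a,b))
E
```

```text
mouth [ 0.5075 -0.0122  0.0365] 0.0005199926566813834
earL [0.4863 0.0562 0.0631] 0.0033840892059998967
earR [ 0.5142 -0.0842  0.0442] 0.0004552789927507342
gripA [ 0.5457 -0.1785  0.0893] 0.00840067485277903
gripB [0.5019 0.1391 0.0778] 6.359529630977118e-05
headA [ 0.5462 -0.1832  0.0237] 0.006490318075536777
headB [0.5014 0.1386 0.0295] 0.0021407377319975526
bot [ 0.6306  0.2182 -0.0017] 0.00028961181210160537
ins [ 0.5028 -0.0035  0.0028] 0.006829549390324306
```

View pics/a0.png

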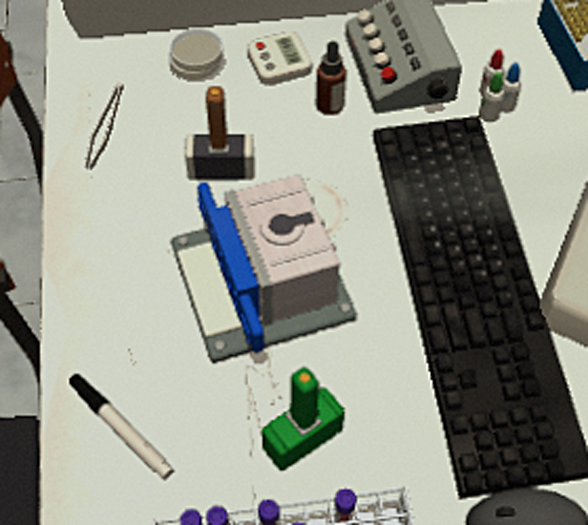

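View pics/b0.png

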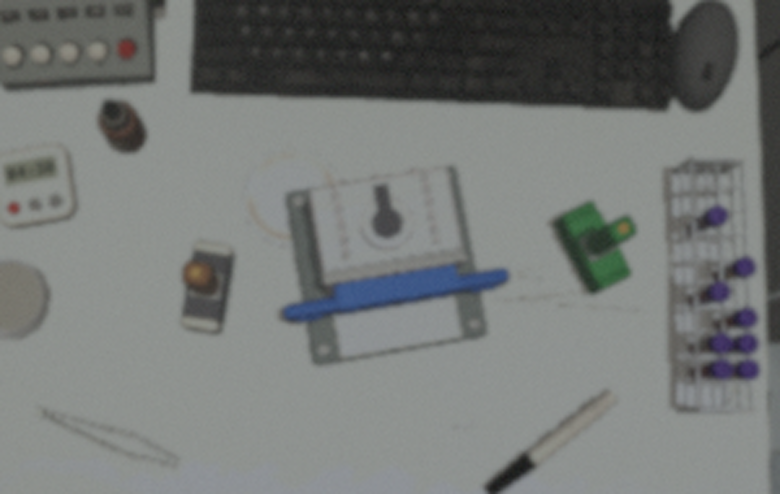

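The side view shows the dark-headed mallet with a brown handle on the left (crop 215,140) and the green look-alike on the right (crop 303,420). The bottle is at crop 330,80, and the insert is nearly straight with its ears just out of the mouth. I'll fit the bucket pose from the plate and boss corners, and the mallet yaw from its head.

```bash
cat >> h.py <<'E'
def fit(obs,x0):
    # obs: (cam, localxyz, pixel); returns x,y,yaw
    from scipy.optimize import least_squares
    def f(v):
        c,s=np.cos(v[2]),np.sin(v[2]);r=[]
        for n,l,p in obs:
            w=[v[0]+c*l[0]-s*l[1],v[1]+s*l[0]+c*l[1],l[2]];r+=list(proj(n,w)[0]-p)
        return np.array(r)
    o=least_squares(f,x0,loss='soft_l1');return o.x,f(o.x).reshape(-1,2)
E
python3 - <<'E'
from h import *
np.set_printoptions(precision=4,suppress=True)
S=lambda x,y:np.array([x/2.1+120,y/2.1+90]); T=lambda x,y:np.array([x/2.6+120,y/2.6+110])
ob=[('top',(.093,.075,.012),T(287,193)),('top',(-.057,.075,.012),T(315,363)),('top',(-.057,-.075,.012),T(487,333)),
('side',(-.057,.075,.012),S(172,237)),('side',(-.057,-.075,.012),S(213,360)),('side',(.093,-.075,.012),S(355,317)),
('side',(.083,-.057,.085),S(338,266)),('side',(.083,.057,.085),S(301,178)),('top',(.083,-.057,.085),T(455,167))]
for g in (['side','top'],['side'],['top']):
    v,r=fit([o for o in ob if o[0] in g],[.507,-.012,.15]);print(g,v);print(r.round(1).tolist())
# mallet head
mo=[('top',(.036,.016,.044),T(195,240)),('top',(.036,-.016,.044),T(234,247)),('top',(-.036,-.016,.044),T(222,332)),('top',(-.036,.016,.044),T(182,325)),
('top',(0,0,.124),T(200,275)),('side',(0,0,.124),S(216,91)),
('side',(-.036,-.016,.044),S(186,155)),('side',(.036,-.016,.044),S(254,155)),('side',(-.036,-.016,0),S(188,177)),('side',(.036,-.016,0),S(251,178))]
for g in (['side','top'],['side'],['top']):
    v,r=fit([o for o in mo if o[0] in g],[.502,.139,-.1]);print('mal',g,v);print(r.round(1).tolist())
E
```

```text
['side', 'top'] [ 0.5074 -0.0138  0.1798]
[[1.0, -0.4], [0.1, 1.4], [1.9, 2.5], [-2.2, -0.6], [-3.3, 0.1], [0.4, 0.3], [2.5, -0.8], [1.2, -3.2], [-0.5, -1.8]]
['side'] [ 0.5068 -0.0149  0.185 ]
[[-2.5, -0.0], [-3.3, 0.8], [0.3, 0.6], [2.4, -0.5], [0.8, -2.8]]
['top'] [ 0.5084 -0.0125  0.1792]
[[0.4, -0.9], [-0.4, 0.9], [1.3, 2.0], [-1.0, -2.3]]
mal ['side', 'top'] [ 0.5002  0.1391 -0.1058]
[[0.2, -0.6], [0.1, -1.2], [-0.4, -0.3], [-0.1, 0.3], [-0.7, -1.1], [-1.1, 0.1], [-1.2, 0.3], [-0.8, -0.4], [-0.5, 2.1], [1.1, 0.9]]
mal ['side'] [ 0.5022  0.1403 -0.1481]
[[-0.1, -0.4], [-0.5, -0.8], [-0.3, -0.5], [0.1, 1.0], [1.6, 0.9]]
mal ['top'] [ 0.4989  0.1385 -0.1036]
[[0.3, 0.0], [0.2, -0.6], [-0.2, 0.3], [0.1, 0.9], [-0.5, -0.5]]
```

```bash
python3 -m crank '[{"ty":-57.6,"tz":-51.7,"wx":-62.5},{"ty":-57.6,"tz":-51.7,"wx":-62.5},{"ty":-57.6,"tz":-51.7,"wx":-62.5},{"ty":-57.6,"tz":-51.7,"wx":-62.5},{"ty":-57.6,"tz":-51.7,"wx":-62.5},{"ty":-57.6,"tz":-51.7,"wx":-62.5},{"ty":-57.6,"tz":-51.7,"wx":-62.5},{"ty":-57.6,"tz":-51.7,"wx":-62.5},{"ty":-57.6,"tz":-51.7,"wx":-62.5},{"ty":-57.6,"tz":-51.7,"wx":-62.5},{"ty":-57.6,"tz":-51.7,"wx":-62.5},{"ty":-57.6,"tz":-51.7,"wx":-62.5}]' -1
cat > where.py <<'E'
from h import *
import sys
np.set_printoptions(precision=4,suppress=True)
s=ctrl.get_state();p=s['eef_pos'];M=R.from_euler('xyz',s['tcp_rot']).as_matrix()
print('t',s['time'],'tcp',p,'x',M[:,0],'yaw_y',np.arctan2(M[1,1],M[0,1]),'open',s['opening'],'F',s['wrist_force'])
if len(sys.argv)>4:
    x,y,z,a=map(float,sys.argv[1:5]);d=M.T@(np.array([x,y,z])-p)*100
    e=(a-np.arctan2(M[1,1],M[0,1])+np.pi/2)%np.pi-np.pi/2
    print('to go tx ty tz cm',d,'wx deg',-np.degrees(e))
E
python3 where.py .5003 .139 .405 -.115
```

```text
t 0.9 tcp [ 0.223  -0.5839  0.4048] x [ 0. -0. -1.] yaw_y -1.2059695714090162 open 0.08721828586580709 F [ 0.8296  1.0106 -0.7443]
to go tx ty tz cm [ -0.0254 -57.635  -51.6966] wx deg -62.507952018932926schema error: expected keys tx, ty, tz, wx, wy, wz
```

```bash
python3 -m crank '[{"tx":0,"ty":-57.6,"tz":-51.7,"wx":-62.5,"wy":0,"wz":0},{"tx":0,"ty":-57.6,"tz":-51.7,"wx":-62.5,"wy":0,"wz":0},{"tx":0,"ty":-57.6,"tz":-51.7,"wx":-62.5,"wy":0,"wz":0},{"tx":0,"ty":-57.6,"tz":-51.7,"wx":-62.5,"wy":0,"wz":0},{"tx":0,"ty":-57.6,"tz":-51.7,"wx":-62.5,"wy":0,"wz":0},{"tx":0,"ty":-57.6,"tz":-51.7,"wx":-62.5,"wy":0,"wz":0},{"tx":0,"ty":-57.6,"tz":-51.7,"wx":-62.5,"wy":0,"wz":0},{"tx":0,"ty":-57.6,"tz":-51.7,"wx":-62.5,"wy":0,"wz":0},{"tx":0,"ty":-57.6,"tz":-51.7,"wx":-62.5,"wy":0,"wz":0},{"tx":0,"ty":-57.6,"tz":-51.7,"wx":-62.5,"wy":0,"wz":0},{"tx":0,"ty":-57.6,"tz":-51.7,"wx":-62.5,"wy":0,"wz":0},{"tx":0,"ty":-57.6,"tz":-51.7,"wx":-62.5,"wy":0,"wz":0}]' -1
python3 where.py .5003 .139 .405 -.115
```

```text
time: 1.9
eef_pos: [0.4024, -0.115, 0.4051]
tcp_rot: [0.745, 1.569, -0.941]
wrist_force: [1.9, -0.3, -0.3]
opening: 0.0874
t 1.9 tcp [ 0.4024 -0.115   0.4051] x [ 0.0008 -0.0011 -1.    ] yaw_y -0.11529818124906932 open 0.08741104023674671 F [ 1.9213 -0.2741 -0.2718]
to go tx ty tz cm [ -0.0101   6.8044 -26.3575] wx deg -0.017084527101605407
```

```bash
python3 -m crank '[{"tx":0,"ty":6.5,"tz":-25.5,"wx":0,"wy":0,"wz":0},{"tx":0,"ty":6.5,"tz":-25.5,"wx":0,"wy":0,"wz":0},{"tx":0,"ty":6.5,"tz":-25.5,"wx":0,"wy":0,"wz":0},{"tx":0,"ty":6.5,"tz":-25.5,"wx":0,"wy":0,"wz":0},{"tx":0,"ty":6.5,"tz":-25.5,"wx":0,"wy":0,"wz":0},{"tx":0,"ty":6.5,"tz":-25.5,"wx":0,"wy":0,"wz":0},{"tx":0,"ty":6.5,"tz":-25.5,"wx":0,"wy":0,"wz":0},{"tx":8,"ty":6.5,"tz":-25.5,"wx":0,"wy":0,"wz":0},{"tx":8,"ty":6.5,"tz":-25.5,"wx":0,"wy":0,"wz":0},{"tx":8,"ty":6.5,"tz":-25.5,"wx":0,"wy":0,"wz":0}]' -1
python3 where.py .5003 .139 .246 -.115
```

```text
time: 2.73
eef_pos: [0.4942, 0.1279, 0.3187]
tcp_rot: [-1.306, 1.562, -2.991]
wrist_force: [-1.6, -0.7, -0.7]
opening: 0.0869
t 2.7333 tcp [0.4942 0.1279 0.3187] x [-0.009  -0.0014 -1.    ] yaw_y -0.11452567128712601 open 0.08691590577859103 F [-1.624  -0.6843 -0.7031]
to go tx ty tz cm [ 7.2671  0.5458 -1.1908] wx deg 0.027177033349546815
```

```bash
python3 -m crank '[{"tx":0,"ty":0.5,"tz":-1.1,"wx":0,"wy":0,"wz":0},{"tx":0,"ty":0.5,"tz":-1.1,"wx":0,"wy":0,"wz":0},{"tx":0,"ty":0.5,"tz":-1.1,"wx":0,"wy":0,"wz":0}]' -1 >/dev/null
python3 where.py .5003 .139 .246 -.115
python3 - <<'E'
from h import *
for n in('side','top'):
    i=ctrl.capture(n);cv2.imwrite(f'pics/{n}1.png',i)
    print(n,[(round(d['conf'],2),np.round(d['centre'],1).tolist()) for d in ctrl.spot_point(n,'mallet_head')[:3]],proj(n,[.5003,.139,.022]))
i=cv2.imread('pics/side1.png');cv2.imwrite('pics/c1.png',cv2.resize(i[60:250,140:340],None,fx=3,fy=3,interpolation=2))
E
```

```text
t 2.9833 tcp [0.5027 0.1394 0.3264] x [ 0.0015  0.0006 -1.    ] yaw_y -0.11462018212437826 open 0.08710829321504222 F [0.6096 0.0064 0.0169]
to go tx ty tz cm [ 8.0398 -0.2472  0.0731] wx deg 0.021761961256754083
side [(0.97, [225.5, 164.8]), (0.84, [265.2, 291.0])] [[224.43227891 164.46375374]]
top [(0.97, [347.6, 205.2])] [[200.97408174 220.58635623]]
```

View pics/c1.png

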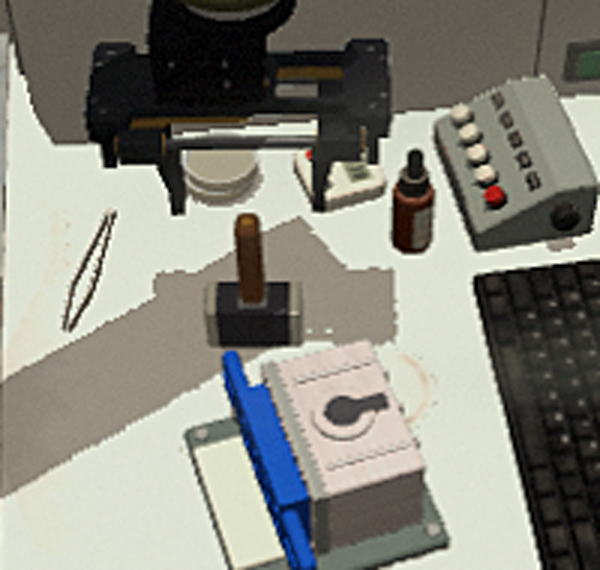

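The open jaws straddle the handle, which is at crop 250,250, and the bottle is well clear at 412,205. Next: descend and grip.

```bash
python3 -m crank '[{"tx":4,"ty":-0.2,"tz":0,"wx":0,"wy":0,"wz":0},{"tx":8,"ty":-0.2,"tz":0,"wx":0,"wy":0,"wz":0},{"tx":8,"ty":-0.2,"tz":0,"wx":0,"wy":0,"wz":0},{"tx":8,"ty":-0.2,"tz":0,"wx":0,"wy":0,"wz":0}]' -1 >/dev/null
python3 where.py .5003 .139 .246 -.115
python3 -m crank '[{"tx":0,"ty":0,"tz":0,"wx":0,"wy":0,"wz":0},{"tx":0,"ty":0,"tz":0,"wx":0,"wy":0,"wz":0},{"tx":0,"ty":0,"tz":0,"wx":0,"wy":0,"wz":0},{"tx":0,"ty":0,"tz":0,"wx":0,"wy":0,"wz":0},{"tx":0,"ty":0,"tz":0,"wx":0,"wy":0,"wz":0},{"tx":0,"ty":0,"tz":0,"wx":0,"wy":0,"wz":0},{"tx":0,"ty":0,"tz":0,"wx":0,"wy":0,"wz":0},{"tx":0,"ty":0,"tz":0,"wx":0,"wy":0,"wz":0}]' 1 45
```

```text
t 3.5167 tcp [0.4998 0.139  0.2444] x [-0.0034 -0.0004 -1.    ] yaw_y -0.11498817695521098 open 0.08717865486536552 F [0.4019 0.6883 1.183 ]
to go tx ty tz cm [-0.1631  0.0464 -0.0099] wx deg 0.0006774105674022496
time: 4.18
eef_pos: [0.5004, 0.1393, 0.2448]
tcp_rot: [0.807, 1.571, -0.879]
wrist_force: [-0.1, -0.1, -0.7]
opening: 0.0416
```

```bash
python3 -m crank '[{"tx":0,"ty":0,"tz":0,"wx":0,"wy":0,"wz":0},{"tx":0,"ty":0,"tz":0,"wx":0,"wy":0,"wz":0},{"tx":0,"ty":0,"tz":0,"wx":0,"wy":0,"wz":0},{"tx":0,"ty":0,"tz":0,"wx":0,"wy":0,"wz":0},{"tx":0,"ty":0,"tz":0,"wx":0,"wy":0,"wz":0},{"tx":0,"ty":0,"tz":0,"wx":0,"wy":0,"wz":0}]' 1 45
python3 where.py
```

```text
time: 4.68
eef_pos: [0.5004, 0.1393, 0.2447]
tcp_rot: [0.908, 1.571, -0.778]
wrist_force: [-0.6, -0.5, -0.6]
opening: 0.0177
t 4.6833 tcp [0.5004 0.1393 0.2447] x [ 0. -0. -1.] yaw_y -0.1151289188316852 open 0.017680768048628264 F [-0.5603 -0.4658 -0.5863]
```

```bash
python3 where.py .5472 .0747 .325 .18
```

```text
t 4.6833 tcp [0.5004 0.1393 0.2447] x [ 0. -0. -1.] yaw_y -0.1151289188316852 open 0.017680768048628264 F [-0.5603 -0.4658 -0.5863]
to go tx ty tz cm [-8.0282  5.3956  5.8823] wx deg -16.909641461314607
```

```bash
python3 -m crank '[{"tx":-3,"ty":0,"tz":0,"wx":0,"wy":0,"wz":0},{"tx":-6,"ty":0,"tz":0,"wx":0,"wy":0,"wz":0},{"tx":-8,"ty":1.5,"tz":1.5,"wx":-6,"wy":0,"wz":0},{"tx":-8,"ty":3.5,"tz":3.5,"wx":-12,"wy":0,"wz":0},{"tx":-8,"ty":5.4,"tz":5.9,"wx":-16.9,"wy":0,"wz":0},{"tx":-8,"ty":5.4,"tz":5.9,"wx":-16.9,"wy":0,"wz":0},{"tx":-8,"ty":5.4,"tz":5.9,"wx":-16.9,"wy":0,"wz":0},{"tx":-8,"ty":5.4,"tz":5.9,"wx":-16.9,"wy":0,"wz":0}]'
python3 where.py .5472 .0747 .325 .18
python3 - <<'E'
from h import *
for n in('side','top'):
    i=ctrl.capture(n);cv2.imwrite(f'pics/{n}2.png',i)
a=cv2.imread('pics/side2.png');b=cv2.imread('pics/top2.png')
a=cv2.resize(a[130:270,180:320],None,fx=4,fy=4,interpolation=2)
b=cv2.resize(b[150:260,200:340],None,fx=4,fy=4,interpolation=2)
def L(n,p): 
    c,s=np.cos(.18),np.sin(.18);return proj(n,[.5074+c*p[0]-s*p[1],-.0138+s*p[0]+c*p[1],p[2]])[0]
for im,n,o in((a,'side',(180,130)),(b,'top',(200,150))):
    for box in ([(-.057,.075,.012),(-.057,-.075,.012),(.093,-.075,.012),(.093,.075,.012)],[(0,.057,.085),(0,-.057,.085),(.083,-.057,.085),(.083,.057,.085)]):
        q=np.array([(L(n,p)-o)*4 for p in box]).astype(int)
        cv2.polylines(im,[q.reshape(-1,1,2)],True,(0,0,255),1)
cv2.imwrite('pics/c2.png',a);cv2.imwrite('pics/d2.png',b)
E
```

```text
time: 5.35
eef_pos: [0.5465, 0.0753, 0.3242]
tcp_rot: [-1.953, 1.569, 2.939]
wrist_force: [-0.4, 0.0, -2.6]
opening: 0.0182
t 5.35 tcp [0.5465 0.0753 0.3242] x [-0.0014  0.0003 -1.    ] yaw_y 0.17885183065353713 open 0.018189193376422993 F [-0.3595  0.0446 -2.5687]
to go tx ty tz cm [-0.0769  0.0553  0.0718] wx deg -0.06578525771861124
```

View pics/c2.png

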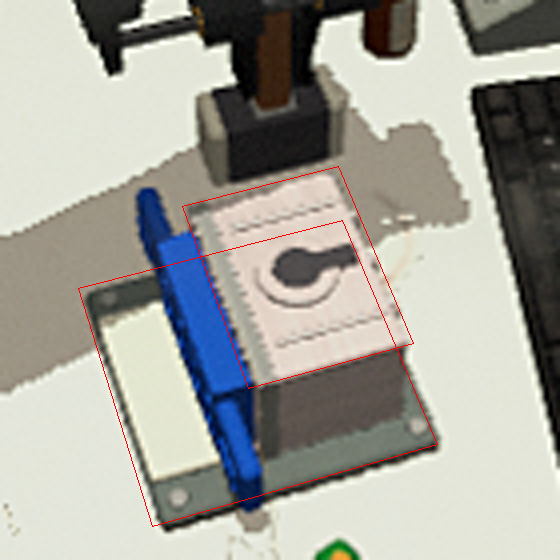

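View pics/d2.png

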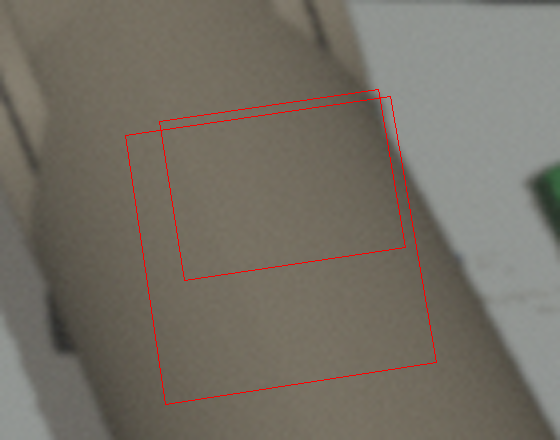

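The side overlay agrees with the bucket to about 2 px. The rim sits slightly right of my estimate, so I'll take the bucket as (0.509, -0.015), yaw 0.18. The top view is blocked by the arm. The head is level and held behind the left ear. Next: descend and approach.

```bash
cat > b.py <<'E'
from h import *
s=ctrl.get_state();p=s['eef_pos'];c,k=np.cos(.18),np.sin(.18);d=p[:2]-[.509,-.015];F=s['wrist_force']
print('t %.2f front %.1f by %.1f headz %.1f mm Fx %.1f Fy %.1f Fz %.1f open %.1f'%(s['time'],1e3*(c*d[0]+k*d[1])-36,1e3*(-k*d[0]+c*d[1]),1e3*(p[2]-.2227),c*F[0]+k*F[1],-k*F[0]+c*F[1],F[2],1e3*s['opening']))
E
python3 -m crank '[{"tx":2.5,"ty":0,"tz":0,"wx":0,"wy":0,"wz":0},{"tx":5.2,"ty":0,"tz":0,"wx":0,"wy":0,"wz":0},{"tx":5.2,"ty":-0.6,"tz":0,"wx":0,"wy":0,"wz":0},{"tx":5.2,"ty":-1.2,"tz":0,"wx":0,"wy":0,"wz":0},{"tx":5.2,"ty":-1.6,"tz":0,"wx":0,"wy":0,"wz":0},{"tx":5.2,"ty":-1.8,"tz":0,"wx":0,"wy":0,"wz":0},{"tx":5.2,"ty":-1.8,"tz":0,"wx":0,"wy":0,"wz":0}]' >/dev/null
python3 b.py
for i in 1 2; do :; done
python3 -m crank '[{"tx":0,"ty":-0.15,"tz":0,"wx":0,"wy":0,"wz":0},{"tx":0,"ty":-0.3,"tz":0,"wx":0,"wy":0,"wz":0}]' >/dev/null; python3 b.py
python3 -m crank '[{"tx":0,"ty":-0.15,"tz":0,"wx":0,"wy":0,"wz":0},{"tx":0,"ty":-0.3,"tz":0,"wx":0,"wy":0,"wz":0}]' >/dev/null; python3 b.py
```

```text
t 6.03 front -0.5 by 81.4 headz 51.5 mm Fx -0.5 Fy 0.3 Fz -1.7 open 18.0
t 6.20 front -3.2 by 81.2 headz 50.7 mm Fx 0.3 Fy -0.3 Fz -2.4 open 17.7
t 6.37 front -6.4 by 81.2 headz 50.2 mm Fx -0.4 Fy -0.4 Fz -2.4 open 17.9
```

```bash
python3 -m crank '[{"tx":0,"ty":-0.15,"tz":0,"wx":0,"wy":0,"wz":0},{"tx":0,"ty":-0.3,"tz":0,"wx":0,"wy":0,"wz":0}]' >/dev/null; python3 b.py
python3 -m crank '[{"tx":0,"ty":-0.15,"tz":0,"wx":0,"wy":0,"wz":0},{"tx":0,"ty":-0.3,"tz":0,"wx":0,"wy":0,"wz":0}]' >/dev/null; python3 b.py

```

```text
t 6.53 front -9.0 by 81.0 headz 50.3 mm Fx 3.6 Fy -1.3 Fz -3.4 open 17.7
t 6.70 front -11.9 by 80.7 headz 50.4 mm Fx 4.8 Fy -3.3 Fz -3.2 open 17.8
```

```bash
python3 -m crank '[{"tx":0,"ty":-0.1,"tz":0,"wx":0,"wy":0,"wz":0},{"tx":0,"ty":-0.2,"tz":0,"wx":0,"wy":0,"wz":0}]' >/dev/null; python3 b.py
python3 -m crank '[{"tx":0,"ty":-0.1,"tz":0,"wx":0,"wy":0,"wz":0},{"tx":0,"ty":-0.2,"tz":0,"wx":0,"wy":0,"wz":0}]' >/dev/null; python3 b.py

```

```text
t 6.87 front -13.6 by 80.6 headz 50.6 mm Fx 8.7 Fy -3.9 Fz -5.1 open 18.0
t 7.03 front -14.9 by 80.4 headz 50.9 mm Fx 13.0 Fy -4.7 Fz -8.8 open 17.6
```

```bash
python3 -m crank '[{"tx":0,"ty":2.7,"tz":0,"wx":0,"wy":0,"wz":0},{"tx":-3.8,"ty":2.7,"tz":0,"wx":0,"wy":0,"wz":0},{"tx":-7.6,"ty":2.7,"tz":0,"wx":0,"wy":0,"wz":0},{"tx":-7.6,"ty":2.7,"tz":4,"wx":0,"wy":0,"wz":0},{"tx":-7.6,"ty":2.7,"tz":8,"wx":0,"wy":0,"wz":0},{"tx":-7.6,"ty":2.7,"tz":12,"wx":0,"wy":0,"wz":0},{"tx":-7.6,"ty":2.7,"tz":16.1,"wx":0,"wy":0,"wz":0},{"tx":-7.6,"ty":2.7,"tz":16.1,"wx":0,"wy":0,"wz":0},{"tx":-7.6,"ty":2.7,"tz":16.1,"wx":0,"wy":0,"wz":0},{"tx":-7.6,"ty":2.7,"tz":16.1,"wx":0,"wy":0,"wz":0}]' >/dev/null; python3 b.py; python3 where.py
python3 - <<'E'
from h import *
a=ctrl.capture('side')
cv2.imwrite('pics/c3.png',cv2.resize(a[130:290,170:330],None,fx=3.5,fy=3.5,interpolation=2))
E
```

```text
t 7.87 front 10.4 by -79.3 headz 125.7 mm Fx 0.3 Fy -0.0 Fz -2.5 open 17.8
t 7.8667 tcp [ 0.5689 -0.0847  0.3484] x [-0.001  0.001 -1.   ] yaw_y 0.17963973494552654 open 0.0178051674442646 F [ 0.2827  0.0095 -2.5115]
```

View pics/c3.png

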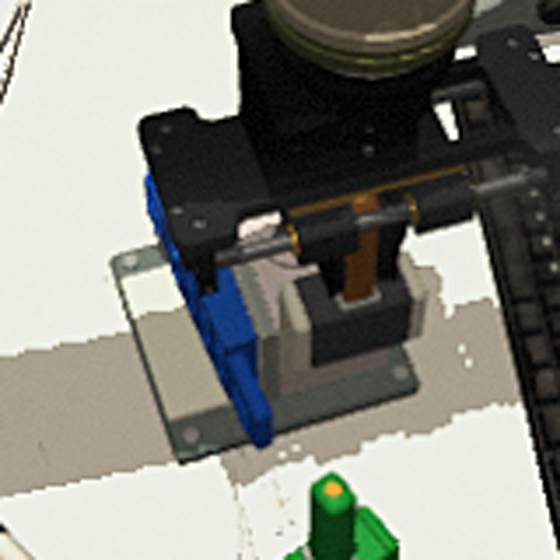

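The mallet hangs behind the right ear (head at crop 355,315), the green decoy is clear at 335,510, and the left ear has swung out. Now the right tap.

```bash
python3 -m crank '[{"tx":3.8,"ty":0,"tz":0.1,"wx":0,"wy":0,"wz":0},{"tx":7.5,"ty":0,"tz":0.1,"wx":0,"wy":0,"wz":0},{"tx":7.5,"ty":-0.4,"tz":0.1,"wx":0,"wy":0,"wz":0},{"tx":7.5,"ty":-0.8,"tz":0.1,"wx":0,"wy":0,"wz":0},{"tx":7.5,"ty":-1.0,"tz":0.1,"wx":0,"wy":0,"wz":0},{"tx":7.5,"ty":-1.2,"tz":0.1,"wx":0,"wy":0,"wz":0}]' >/dev/null; python3 b.py
for i in 1; do python3 -m crank '[{"tx":0,"ty":-0.2,"tz":0,"wx":0,"wy":0,"wz":0},{"tx":0,"ty":-0.4,"tz":0,"wx":0,"wy":0,"wz":0}]' >/dev/null; python3 b.py; done
python3 -m crank '[{"tx":0,"ty":-0.15,"tz":0,"wx":0,"wy":0,"wz":0},{"tx":0,"ty":-0.3,"tz":0,"wx":0,"wy":0,"wz":0}]' >/dev/null; python3 b.py
python3 -m crank '[{"tx":0,"ty":-0.15,"tz":0,"wx":0,"wy":0,"wz":0},{"tx":0,"ty":-0.3,"tz":0,"wx":0,"wy":0,"wz":0}]' >/dev/null; python3 b.py
```

```text
t 8.42 front -0.8 by -80.3 headz 53.4 mm Fx -0.3 Fy -0.0 Fz -1.8 open 17.8
t 8.58 front -4.4 by -80.3 headz 53.2 mm Fx 3.9 Fy 2.7 Fz -1.9 open 17.8
t 8.75 front -8.0 by -80.6 headz 51.9 mm Fx 3.6 Fy 1.4 Fz -1.2 open 17.8
t 8.92 front -11.1 by -80.5 headz 51.5 mm Fx 5.8 Fy 2.8 Fz -0.9 open 17.7
```

```bash
python3 -m crank '[{"tx":0,"ty":-0.15,"tz":0,"wx":0,"wy":0,"wz":0},{"tx":0,"ty":-0.3,"tz":0,"wx":0,"wy":0,"wz":0}]' >/dev/null; python3 b.py
python3 -m crank '[{"tx":0,"ty":-0.15,"tz":0,"wx":0,"wy":0,"wz":0},{"tx":0,"ty":-0.3,"tz":0,"wx":0,"wy":0,"wz":0}]' >/dev/null; python3 b.py
```

```text
t 9.08 front -13.5 by -80.1 headz 51.6 mm Fx 10.7 Fy 4.3 Fz -3.5 open 17.6
t 9.25 front -15.9 by -79.6 headz 51.8 mm Fx 17.1 Fy 5.9 Fz -7.9 open 17.7
```

```bash
python3 -m crank '[{"tx":0,"ty":2.2,"tz":0,"wx":0,"wy":0,"wz":0},{"tx":-3.8,"ty":2.2,"tz":0,"wx":0,"wy":0,"wz":0},{"tx":-7.4,"ty":2.2,"tz":0,"wx":0,"wy":0,"wz":0},{"tx":-7.4,"ty":2.2,"tz":-4,"wx":0,"wy":0,"wz":0},{"tx":-7.4,"ty":2.2,"tz":-8,"wx":0,"wy":0,"wz":0},{"tx":-7.4,"ty":2.2,"tz":-12,"wx":0,"wy":0,"wz":0},{"tx":-7.4,"ty":2.2,"tz":-16.1,"wx":0,"wy":0,"wz":0},{"tx":-7.4,"ty":2.2,"tz":-16.1,"wx":0,"wy":0,"wz":0},{"tx":-3.5,"ty":2.2,"tz":-16.1,"wx":0,"wy":0,"wz":0},{"tx":0.2,"ty":2.2,"tz":-16.1,"wx":0,"wy":0,"wz":0},{"tx":0.2,"ty":2.0,"tz":-16.1,"wx":0,"wy":0,"wz":0},{"tx":0.2,"ty":1.7,"tz":-16.1,"wx":0,"wy":0,"wz":0}]' >/dev/null; python3 b.py
python3 -m crank '[{"tx":0,"ty":-0.25,"tz":0,"wx":0,"wy":0,"wz":0},{"tx":0,"ty":-0.5,"tz":0,"wx":0,"wy":0,"wz":0},{"tx":0,"ty":-0.7,"tz":0,"wx":0,"wy":0,"wz":0}]' >/dev/null; python3 b.py
python3 -m crank '[{"tx":0,"ty":-0.2,"tz":0,"wx":0,"wy":0,"wz":0},{"tx":0,"ty":-0.4,"tz":0,"wx":0,"wy":0,"wz":0}]' >/dev/null; python3 b.py
python3 -m crank '[{"tx":0,"ty":-0.2,"tz":0,"wx":0,"wy":0,"wz":0},{"tx":0,"ty":-0.4,"tz":0,"wx":0,"wy":0,"wz":0}]' >/dev/null; python3 b.py
```

```text
t 10.25 front -1.4 by 79.6 headz 47.8 mm Fx -0.5 Fy -0.2 Fz -1.9 open 17.7
t 10.50 front -7.1 by 80.1 headz 50.9 mm Fx 0.5 Fy -0.2 Fz -2.5 open 17.6
t 10.67 front -10.7 by 79.8 headz 50.5 mm Fx 3.4 Fy -2.2 Fz -1.4 open 17.5
t 10.83 front -14.8 by 79.7 headz 49.9 mm Fx 5.8 Fy -2.9 Fz -1.6 open 17.7
```

```bash
python3 -m crank '[{"tx":0,"ty":-0.2,"tz":0,"wx":0,"wy":0,"wz":0},{"tx":0,"ty":-0.4,"tz":0,"wx":0,"wy":0,"wz":0}]' >/dev/null; python3 b.py
python3 -m crank '[{"tx":0,"ty":-0.15,"tz":0,"wx":0,"wy":0,"wz":0},{"tx":0,"ty":-0.3,"tz":0,"wx":0,"wy":0,"wz":0}]' >/dev/null; python3 b.py
```

```text
t 11.00 front -18.4 by 79.5 headz 49.9 mm Fx 9.9 Fy -5.1 Fz -4.6 open 18.1
t 11.17 front -21.0 by 79.2 headz 50.2 mm Fx 11.4 Fy -5.7 Fz -4.4 open 18.0
```

```bash
python3 -m crank '[{"tx":0,"ty":2.6,"tz":0,"wx":0,"wy":0,"wz":0},{"tx":-3.8,"ty":2.6,"tz":0,"wx":0,"wy":0,"wz":0},{"tx":-7.6,"ty":2.6,"tz":0,"wx":0,"wy":0,"wz":0},{"tx":-7.6,"ty":2.6,"tz":4,"wx":0,"wy":0,"wz":0},{"tx":-7.6,"ty":2.6,"tz":8,"wx":0,"wy":0,"wz":0},{"tx":-7.6,"ty":2.6,"tz":12,"wx":0,"wy":0,"wz":0},{"tx":-7.6,"ty":2.6,"tz":16,"wx":0,"wy":0,"wz":0},{"tx":-7.6,"ty":2.6,"tz":16,"wx":0,"wy":0,"wz":0},{"tx":-3.5,"ty":2.6,"tz":16,"wx":0,"wy":0,"wz":0},{"tx":0,"ty":2.6,"tz":16,"wx":0,"wy":0,"wz":0},{"tx":0,"ty":2.4,"tz":16,"wx":0,"wy":0,"wz":0},{"tx":0,"ty":2.0,"tz":16,"wx":0,"wy":0,"wz":0}]' >/dev/null; python3 b.py
python3 -m crank '[{"tx":0,"ty":-0.25,"tz":0,"wx":0,"wy":0,"wz":0},{"tx":0,"ty":-0.5,"tz":0,"wx":0,"wy":0,"wz":0}]' >/dev/null; python3 b.py
python3 -m crank '[{"tx":0,"ty":-0.2,"tz":0,"wx":0,"wy":0,"wz":0},{"tx":0,"ty":-0.4,"tz":0,"wx":0,"wy":0,"wz":0}]' >/dev/null; python3 b.py
python3 -m crank '[{"tx":0,"ty":-0.2,"tz":0,"wx":0,"wy":0,"wz":0},{"tx":0,"ty":-0.4,"tz":0,"wx":0,"wy":0,"wz":0}]' >/dev/null; python3 b.py
```

```text
t 12.17 front -3.1 by -79.1 headz 48.1 mm Fx 0.2 Fy 0.7 Fz -1.7 open 18.1
t 12.33 front -7.0 by -79.5 headz 51.4 mm Fx -0.0 Fy -0.8 Fz -2.6 open 18.0
t 12.50 front -10.6 by -79.5 headz 51.1 mm Fx 3.5 Fy 0.1 Fz 0.3 open 17.7
t 12.67 front -15.0 by -79.4 headz 50.0 mm Fx 3.9 Fy 1.8 Fz -1.5 open 17.7
```

```bash
python3 -m crank '[{"tx":0,"ty":-0.2,"tz":0,"wx":0,"wy":0,"wz":0},{"tx":0,"ty":-0.4,"tz":0,"wx":0,"wy":0,"wz":0}]' >/dev/null; python3 b.py
python3 -m crank '[{"tx":0,"ty":-0.15,"tz":0,"wx":0,"wy":0,"wz":0},{"tx":0,"ty":-0.3,"tz":0,"wx":0,"wy":0,"wz":0}]' >/dev/null; python3 b.py
python3 -m crank '[{"tx":0,"ty":-0.1,"tz":0,"wx":0,"wy":0,"wz":0},{"tx":0,"ty":-0.2,"tz":0,"wx":0,"wy":0,"wz":0}]' >/dev/null; python3 b.py
```

```text
t 12.83 front -19.0 by -79.4 headz 49.5 mm Fx 5.8 Fy 2.5 Fz -1.5 open 17.5
t 13.00 front -21.4 by -78.8 headz 49.6 mm Fx 9.4 Fy 6.9 Fz -4.4 open 18.1
t 13.17 front -23.2 by -78.4 headz 49.7 mm Fx 10.5 Fy 5.3 Fz -3.6 open 17.8
```

```bash
python3 -m crank '[{"tx":0,"ty":2.4,"tz":0,"wx":0,"wy":0,"wz":0},{"tx":-3.8,"ty":2.4,"tz":0,"wx":0,"wy":0,"wz":0},{"tx":-7.6,"ty":2.4,"tz":0,"wx":0,"wy":0,"wz":0},{"tx":-7.6,"ty":2.4,"tz":-4,"wx":0,"wy":0,"wz":0},{"tx":-7.6,"ty":2.4,"tz":-8,"wx":0,"wy":0,"wz":0},{"tx":-7.6,"ty":2.4,"tz":-12,"wx":0,"wy":0,"wz":0},{"tx":-7.6,"ty":2.4,"tz":-15.9,"wx":0,"wy":0,"wz":0},{"tx":-7.6,"ty":2.4,"tz":-15.9,"wx":0,"wy":0,"wz":0},{"tx":-3.5,"ty":2.4,"tz":-15.9,"wx":0,"wy":0,"wz":0},{"tx":0,"ty":2.4,"tz":-15.9,"wx":0,"wy":0,"wz":0},{"tx":0,"ty":2.0,"tz":-15.9,"wx":0,"wy":0,"wz":0},{"tx":0,"ty":1.6,"tz":-15.9,"wx":0,"wy":0,"wz":0}]' >/dev/null; python3 b.py
python3 -m crank '[{"tx":0,"ty":-0.25,"tz":0,"wx":0,"wy":0,"wz":0},{"tx":0,"ty":-0.5,"tz":0,"wx":0,"wy":0,"wz":0}]' >/dev/null; python3 b.py
python3 -m crank '[{"tx":0,"ty":-0.2,"tz":0,"wx":0,"wy":0,"wz":0},{"tx":0,"ty":-0.4,"tz":0,"wx":0,"wy":0,"wz":0}]' >/dev/null; python3 b.py
python3 -m crank '[{"tx":0,"ty":-0.2,"tz":0,"wx":0,"wy":0,"wz":0},{"tx":0,"ty":-0.4,"tz":0,"wx":0,"wy":0,"wz":0}]' >/dev/null; python3 b.py
```

```text
t 14.17 front -9.5 by 78.7 headz 47.8 mm Fx 1.2 Fy 0.8 Fz -0.7 open 17.5
t 14.33 front -13.1 by 79.1 headz 51.0 mm Fx 0.5 Fy 0.2 Fz -1.7 open 17.8
t 14.50 front -16.5 by 78.8 headz 50.9 mm Fx 4.2 Fy -2.4 Fz -1.5 open 17.9
t 14.67 front -20.8 by 78.8 headz 50.0 mm Fx 5.8 Fy -3.9 Fz -1.0 open 17.9
```

```bash
python3 -m crank '[{"tx":0,"ty":-0.2,"tz":0,"wx":0,"wy":0,"wz":0},{"tx":0,"ty":-0.4,"tz":0,"wx":0,"wy":0,"wz":0}]' >/dev/null; python3 b.py
python3 -m crank '[{"tx":0,"ty":-0.15,"tz":0,"wx":0,"wy":0,"wz":0},{"tx":0,"ty":-0.3,"tz":0,"wx":0,"wy":0,"wz":0}]' >/dev/null; python3 b.py
python3 -m crank '[{"tx":0,"ty":-0.1,"tz":0,"wx":0,"wy":0,"wz":0},{"tx":0,"ty":-0.2,"tz":0,"wx":0,"wy":0,"wz":0}]' >/dev/null; python3 b.py
```

```text
t 14.83 front -24.4 by 78.6 headz 50.1 mm Fx 9.7 Fy -5.8 Fz -5.2 open 17.9
t 15.00 front -27.0 by 78.1 headz 50.2 mm Fx 11.8 Fy -4.5 Fz -3.6 open 17.6
t 15.17 front -28.8 by 78.1 headz 50.4 mm Fx 12.2 Fy -5.5 Fz -3.9 open 17.9
```

```bash
python3 -m crank '[{"tx":0,"ty":2.6,"tz":0,"wx":0,"wy":0,"wz":0},{"tx":-3.8,"ty":2.6,"tz":0,"wx":0,"wy":0,"wz":0},{"tx":-7.6,"ty":2.6,"tz":0,"wx":0,"wy":0,"wz":0},{"tx":-7.6,"ty":2.6,"tz":4,"wx":0,"wy":0,"wz":0},{"tx":-7.6,"ty":2.6,"tz":8,"wx":0,"wy":0,"wz":0},{"tx":-7.6,"ty":2.6,"tz":12,"wx":0,"wy":0,"wz":0},{"tx":-7.6,"ty":2.6,"tz":15.9,"wx":0,"wy":0,"wz":0},{"tx":-7.6,"ty":2.6,"tz":15.9,"wx":0,"wy":0,"wz":0},{"tx":-3.5,"ty":2.6,"tz":15.9,"wx":0,"wy":0,"wz":0},{"tx":0,"ty":2.6,"tz":15.9,"wx":0,"wy":0,"wz":0},{"tx":0,"ty":2.3,"tz":15.9,"wx":0,"wy":0,"wz":0},{"tx":0,"ty":1.9,"tz":15.9,"wx":0,"wy":0,"wz":0}]' >/dev/null; python3 b.py
python3 -m crank '[{"tx":0,"ty":-0.25,"tz":0,"wx":0,"wy":0,"wz":0},{"tx":0,"ty":-0.5,"tz":0,"wx":0,"wy":0,"wz":0}]' >/dev/null; python3 b.py
python3 -m crank '[{"tx":0,"ty":-0.2,"tz":0,"wx":0,"wy":0,"wz":0},{"tx":0,"ty":-0.4,"tz":0,"wx":0,"wy":0,"wz":0}]' >/dev/null; python3 b.py
python3 -m crank '[{"tx":0,"ty":-0.2,"tz":0,"wx":0,"wy":0,"wz":0},{"tx":0,"ty":-0.4,"tz":0,"wx":0,"wy":0,"wz":0}]' >/dev/null; python3 b.py
```

```text
t 16.17 front -12.3 by -79.0 headz 48.0 mm Fx -0.5 Fy 0.1 Fz -1.9 open 17.6
t 16.33 front -16.0 by -79.5 headz 51.3 mm Fx -0.1 Fy 0.2 Fz -1.9 open 17.8
t 16.50 front -19.5 by -79.4 headz 51.1 mm Fx 3.8 Fy 1.9 Fz -1.7 open 17.6
t 16.67 front -24.1 by -79.5 headz 49.9 mm Fx 4.5 Fy 1.3 Fz -1.3 open 17.9
```

```bash
python3 -m crank '[{"tx":0,"ty":-0.2,"tz":0,"wx":0,"wy":0,"wz":0},{"tx":0,"ty":-0.4,"tz":0,"wx":0,"wy":0,"wz":0}]' >/dev/null; python3 b.py
python3 -m crank '[{"tx":0,"ty":-0.15,"tz":0,"wx":0,"wy":0,"wz":0},{"tx":0,"ty":-0.3,"tz":0,"wx":0,"wy":0,"wz":0}]' >/dev/null; python3 b.py
python3 -m crank '[{"tx":0,"ty":-0.1,"tz":0,"wx":0,"wy":0,"wz":0},{"tx":0,"ty":-0.2,"tz":0,"wx":0,"wy":0,"wz":0}]' >/dev/null; python3 b.py
```

```text
t 16.83 front -27.7 by -79.3 headz 49.7 mm Fx 9.5 Fy 4.2 Fz -2.8 open 17.7
t 17.00 front -30.2 by -78.6 headz 49.8 mm Fx 11.0 Fy 6.1 Fz -4.0 open 17.5
t 17.17 front -32.2 by -78.7 headz 49.8 mm Fx 9.7 Fy 4.9 Fz -2.4 open 17.6
```

```bash
python3 -m crank '[{"tx":0,"ty":2.3,"tz":0,"wx":0,"wy":0,"wz":0},{"tx":-3.8,"ty":2.3,"tz":0,"wx":0,"wy":0,"wz":0},{"tx":-7.6,"ty":2.3,"tz":0,"wx":0,"wy":0,"wz":0},{"tx":-7.6,"ty":2.3,"tz":-4,"wx":0,"wy":0,"wz":0},{"tx":-7.6,"ty":2.3,"tz":-8,"wx":0,"wy":0,"wz":0},{"tx":-7.6,"ty":2.3,"tz":-12,"wx":0,"wy":0,"wz":0},{"tx":-7.6,"ty":2.3,"tz":-15.9,"wx":0,"wy":0,"wz":0},{"tx":-7.6,"ty":2.3,"tz":-15.9,"wx":0,"wy":0,"wz":0},{"tx":-3.5,"ty":2.3,"tz":-15.9,"wx":0,"wy":0,"wz":0},{"tx":0,"ty":2.3,"tz":-15.9,"wx":0,"wy":0,"wz":0},{"tx":0,"ty":2.0,"tz":-15.9,"wx":0,"wy":0,"wz":0},{"tx":0,"ty":1.6,"tz":-15.9,"wx":0,"wy":0,"wz":0}]' >/dev/null; python3 b.py
python3 -m crank '[{"tx":0,"ty":-0.2,"tz":0,"wx":0,"wy":0,"wz":0},{"tx":0,"ty":-0.4,"tz":0,"wx":0,"wy":0,"wz":0}]' >/dev/null; python3 b.py
python3 -m crank '[{"tx":0,"ty":-0.2,"tz":0,"wx":0,"wy":0,"wz":0},{"tx":0,"ty":-0.4,"tz":0,"wx":0,"wy":0,"wz":0}]' >/dev/null; python3 b.py
python3 -m crank '[{"tx":0,"ty":-0.2,"tz":0,"wx":0,"wy":0,"wz":0},{"tx":0,"ty":-0.4,"tz":0,"wx":0,"wy":0,"wz":0}]' >/dev/null; python3 b.py
```

```text
t 18.17 front -18.4 by 78.8 headz 48.0 mm Fx 1.2 Fy 0.6 Fz -2.3 open 17.4
t 18.33 front -21.0 by 79.1 headz 51.1 mm Fx 3.6 Fy 0.5 Fz -2.8 open 17.8
t 18.50 front -24.5 by 78.7 headz 50.9 mm Fx 3.7 Fy -2.7 Fz -1.6 open 17.7
t 18.67 front -29.2 by 79.0 headz 49.8 mm Fx 1.4 Fy -0.3 Fz -0.6 open 17.8
```

```bash
python3 -m crank '[{"tx":0,"ty":-0.2,"tz":0,"wx":0,"wy":0,"wz":0},{"tx":0,"ty":-0.4,"tz":0,"wx":0,"wy":0,"wz":0}]' >/dev/null; python3 b.py
python3 -m crank '[{"tx":0,"ty":-0.15,"tz":0,"wx":0,"wy":0,"wz":0},{"tx":0,"ty":-0.3,"tz":0,"wx":0,"wy":0,"wz":0},{"tx":0,"ty":-0.3,"tz":0,"wx":0,"wy":0,"wz":0}]' >/dev/null; python3 b.py
```

```text
t 18.83 front -32.9 by 78.9 headz 49.6 mm Fx 5.7 Fy -2.6 Fz -2.1 open 17.5
t 19.08 front -36.2 by 79.0 headz 49.5 mm Fx 5.0 Fy -3.0 Fz -1.4 open 17.9
```

```bash
python3 -m crank '[{"tx":0,"ty":2.4,"tz":0,"wx":0,"wy":0,"wz":0},{"tx":-3.8,"ty":2.4,"tz":0,"wx":0,"wy":0,"wz":0},{"tx":-7.6,"ty":2.4,"tz":0,"wx":0,"wy":0,"wz":0},{"tx":-7.6,"ty":2.4,"tz":4,"wx":0,"wy":0,"wz":0},{"tx":-7.6,"ty":2.4,"tz":8,"wx":0,"wy":0,"wz":0},{"tx":-7.6,"ty":2.4,"tz":12,"wx":0,"wy":0,"wz":0},{"tx":-7.6,"ty":2.4,"tz":15.9,"wx":0,"wy":0,"wz":0},{"tx":-7.6,"ty":2.4,"tz":15.9,"wx":0,"wy":0,"wz":0},{"tx":-3.5,"ty":2.4,"tz":15.9,"wx":0,"wy":0,"wz":0},{"tx":0,"ty":2.4,"tz":15.9,"wx":0,"wy":0,"wz":0},{"tx":0,"ty":2.0,"tz":15.9,"wx":0,"wy":0,"wz":0},{"tx":0,"ty":1.6,"tz":15.9,"wx":0,"wy":0,"wz":0}]' >/dev/null; python3 b.py
python3 -m crank '[{"tx":0,"ty":-0.2,"tz":0,"wx":0,"wy":0,"wz":0},{"tx":0,"ty":-0.4,"tz":0,"wx":0,"wy":0,"wz":0}]' >/dev/null; python3 b.py
python3 -m crank '[{"tx":0,"ty":-0.2,"tz":0,"wx":0,"wy":0,"wz":0},{"tx":0,"ty":-0.4,"tz":0,"wx":0,"wy":0,"wz":0}]' >/dev/null; python3 b.py
```

```text
t 20.08 front -21.5 by -78.9 headz 47.7 mm Fx 0.1 Fy 1.0 Fz -1.8 open 17.7
t 20.25 front -24.0 by -79.6 headz 51.2 mm Fx -0.4 Fy -0.1 Fz -2.4 open 17.8
t 20.42 front -28.2 by -79.8 headz 50.4 mm Fx -0.2 Fy -0.2 Fz -3.6 open 17.9
```

```bash

python3 -m crank '[{"tx":0,"ty":-0.2,"tz":0,"wx":0,"wy":0,"wz":0},{"tx":0,"ty":-0.3,"tz":0,"wx":0,"wy":0,"wz":0}]' >/dev/null; python3 b.py
python3 -m crank '[{"tx":0,"ty":-0.15,"tz":0,"wx":0,"wy":0,"wz":0},{"tx":0,"ty":-0.3,"tz":0,"wx":0,"wy":0,"wz":0}]' >/dev/null; python3 b.py
python3 - <<'E'
from h import *
a=ctrl.capture('side')
cv2.imwrite('pics/c4.png',cv2.resize(a[130:290,170:330],None,fx=3.5,fy=3.5,interpolation=2))
E
```

```text
t 20.58 front -31.3 by -79.8 headz 49.8 mm Fx 1.6 Fy 0.8 Fz -1.2 open 17.7
t 20.75 front -34.2 by -79.7 headz 49.4 mm Fx 2.8 Fy 1.2 Fz -1.5 open 17.7
```

View pics/c4.png

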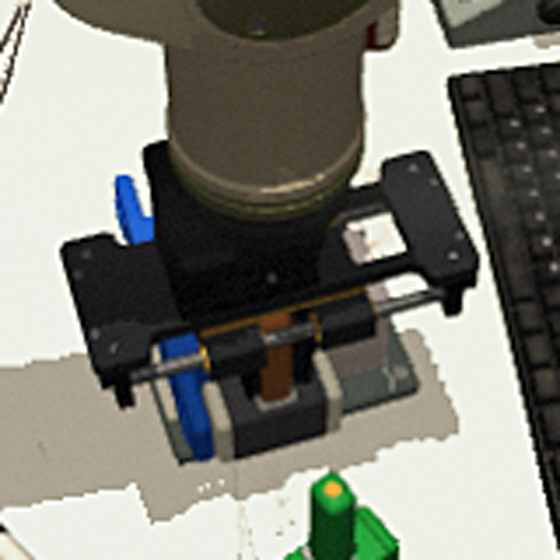

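Mallet on the right ear (crop 195,400), insert well out but still in the bucket. I'll push the right ear to about -40 and then even up the left.

```bash

python3 -m crank '[{"tx":0,"ty":-0.15,"tz":0,"wx":0,"wy":0,"wz":0},{"tx":0,"ty":-0.3,"tz":0,"wx":0,"wy":0,"wz":0},{"tx":0,"ty":-0.4,"tz":0,"wx":0,"wy":0,"wz":0},{"tx":0,"ty":-0.4,"tz":0,"wx":0,"wy":0,"wz":0}]' >/dev/null; python3 b.py
python3 -m crank '[{"tx":0,"ty":2.4,"tz":0,"wx":0,"wy":0,"wz":0},{"tx":-3.8,"ty":2.4,"tz":0,"wx":0,"wy":0,"wz":0},{"tx":-7.6,"ty":2.4,"tz":0,"wx":0,"wy":0,"wz":0},{"tx":-7.6,"ty":2.4,"tz":-4,"wx":0,"wy":0,"wz":0},{"tx":-7.6,"ty":2.4,"tz":-8,"wx":0,"wy":0,"wz":0},{"tx":-7.6,"ty":2.4,"tz":-12,"wx":0,"wy":0,"wz":0},{"tx":-7.6,"ty":2.4,"tz":-15.9,"wx":0,"wy":0,"wz":0},{"tx":-7.6,"ty":2.4,"tz":-15.9,"wx":0,"wy":0,"wz":0},{"tx":-3.5,"ty":2.4,"tz":-15.9,"wx":0,"wy":0,"wz":0},{"tx":0,"ty":2.4,"tz":-15.9,"wx":0,"wy":0,"wz":0},{"tx":0,"ty":2.0,"tz":-15.9,"wx":0,"wy":0,"wz":0},{"tx":0,"ty":1.6,"tz":-15.9,"wx":0,"wy":0,"wz":0}]' >/dev/null; python3 b.py
python3 -m crank '[{"tx":0,"ty":-0.2,"tz":0,"wx":0,"wy":0,"wz":0},{"tx":0,"ty":-0.4,"tz":0,"wx":0,"wy":0,"wz":0}]' >/dev/null; python3 b.py
```

```text
t 21.13 front -38.2 by -79.3 headz 49.2 mm Fx 4.1 Fy 2.9 Fz -3.1 open 18.0
t 22.13 front -23.5 by 78.8 headz 47.8 mm Fx 1.3 Fy 0.6 Fz -2.0 open 17.7
t 22.30 front -26.0 by 79.1 headz 51.0 mm Fx 0.5 Fy 0.2 Fz -1.7 open 17.9
```

```bash

python3 -m crank '[{"tx":0,"ty":-0.2,"tz":0,"wx":0,"wy":0,"wz":0},{"tx":0,"ty":-0.3,"tz":0,"wx":0,"wy":0,"wz":0}]' >/dev/null; python3 b.py
python3 -m crank '[{"tx":0,"ty":-0.15,"tz":0,"wx":0,"wy":0,"wz":0},{"tx":0,"ty":-0.3,"tz":0,"wx":0,"wy":0,"wz":0}]' >/dev/null; python3 b.py
python3 -m crank '[{"tx":0,"ty":-0.15,"tz":0,"wx":0,"wy":0,"wz":0},{"tx":0,"ty":-0.3,"tz":0,"wx":0,"wy":0,"wz":0}]' >/dev/null; python3 b.py
python3 -m crank '[{"tx":0,"ty":-0.15,"tz":0,"wx":0,"wy":0,"wz":0},{"tx":0,"ty":-0.3,"tz":0,"wx":0,"wy":0,"wz":0},{"tx":0,"ty":-0.3,"tz":0,"wx":0,"wy":0,"wz":0}]' >/dev/null; python3 b.py
```

```text
t 22.47 front -29.2 by 79.1 headz 50.3 mm Fx 0.5 Fy -0.2 Fz -3.1 open 17.6
t 22.63 front -32.4 by 79.2 headz 49.5 mm Fx 0.3 Fy -0.0 Fz -3.2 open 17.6
t 22.80 front -35.2 by 79.1 headz 49.4 mm Fx 1.5 Fy -0.4 Fz -2.2 open 17.8
t 23.05 front -38.2 by 79.1 headz 49.3 mm Fx 2.4 Fy -1.3 Fz -2.0 open 17.7
```

```bash

python3 -m crank '[{"tx":0,"ty":2.4,"tz":0,"wx":0,"wy":0,"wz":0},{"tx":-3.8,"ty":2.4,"tz":0,"wx":0,"wy":0,"wz":0},{"tx":-7.6,"ty":2.4,"tz":0,"wx":0,"wy":0,"wz":0},{"tx":-7.6,"ty":2.4,"tz":4,"wx":0,"wy":0,"wz":0},{"tx":-7.6,"ty":2.4,"tz":8,"wx":0,"wy":0,"wz":0},{"tx":-7.6,"ty":2.4,"tz":12,"wx":0,"wy":0,"wz":0},{"tx":-7.6,"ty":2.4,"tz":15.9,"wx":0,"wy":0,"wz":0},{"tx":-7.6,"ty":2.4,"tz":15.9,"wx":0,"wy":0,"wz":0},{"tx":-3.5,"ty":2.4,"tz":15.9,"wx":0,"wy":0,"wz":0},{"tx":0,"ty":2.4,"tz":15.9,"wx":0,"wy":0,"wz":0},{"tx":0,"ty":2.0,"tz":15.9,"wx":0,"wy":0,"wz":0},{"tx":0,"ty":1.6,"tz":15.9,"wx":0,"wy":0,"wz":0}]' >/dev/null; python3 b.py
python3 -m crank '[{"tx":0,"ty":-0.3,"tz":0,"wx":0,"wy":0,"wz":0},{"tx":0,"ty":-0.5,"tz":0,"wx":0,"wy":0,"wz":0},{"tx":0,"ty":-0.6,"tz":0,"wx":0,"wy":0,"wz":0}]' >/dev/null; python3 b.py
python3 -m crank '[{"tx":0,"ty":-0.15,"tz":0,"wx":0,"wy":0,"wz":0},{"tx":0,"ty":-0.3,"tz":0,"wx":0,"wy":0,"wz":0}]' >/dev/null; python3 b.py
python3 -m crank '[{"tx":0,"ty":-0.1,"tz":0,"wx":0,"wy":0,"wz":0},{"tx":0,"ty":-0.2,"tz":0,"wx":0,"wy":0,"wz":0}]' >/dev/null; python3 b.py
python3 -m crank '[{"tx":0,"ty":-0.1,"tz":0,"wx":0,"wy":0,"wz":0},{"tx":0,"ty":-0.2,"tz":0,"wx":0,"wy":0,"wz":0}]' >/dev/null; python3 b.py
```

```text
t 24.05 front -23.3 by -79.1 headz 47.8 mm Fx 0.3 Fy -0.1 Fz -1.8 open 18.0
t 24.30 front -28.1 by -79.8 headz 50.9 mm Fx 1.2 Fy 0.1 Fz -2.7 open 17.9
t 24.47 front -31.3 by -79.8 headz 50.0 mm Fx 1.0 Fy 0.1 Fz -2.5 open 17.8
t 24.63 front -33.4 by -79.8 headz 49.3 mm Fx 0.2 Fy 0.5 Fz -3.3 open 18.0
t 24.80 front -35.3 by -79.7 headz 49.2 mm Fx 0.2 Fy 0.2 Fz -2.3 open 17.7
```

```bash

python3 -m crank '[{"tx":0,"ty":-0.1,"tz":0,"wx":0,"wy":0,"wz":0},{"tx":0,"ty":-0.2,"tz":0,"wx":0,"wy":0,"wz":0},{"tx":0,"ty":-0.2,"tz":0,"wx":0,"wy":0,"wz":0}]' >/dev/null; python3 b.py
python3 -m crank '[{"tx":0,"ty":-0.1,"tz":0,"wx":0,"wy":0,"wz":0},{"tx":0,"ty":-0.1,"tz":0,"wx":0,"wy":0,"wz":0}]' >/dev/null; python3 b.py
```

```text
t 25.05 front -37.4 by -79.7 headz 49.1 mm Fx 1.0 Fy 0.2 Fz -1.8 open 17.7
t 25.22 front -38.4 by -79.7 headz 49.1 mm Fx 1.7 Fy 0.4 Fz -2.1 open 17.8
```

```bash

python3 -m crank '[{"tx":0,"ty":3,"tz":0,"wx":0,"wy":0,"wz":0},{"tx":-3.8,"ty":3,"tz":0,"wx":0,"wy":0,"wz":0},{"tx":-7.6,"ty":3,"tz":0,"wx":0,"wy":0,"wz":0},{"tx":-8,"ty":3,"tz":-4,"wx":0,"wy":0,"wz":0},{"tx":-8,"ty":3,"tz":-8,"wx":0,"wy":0,"wz":0},{"tx":-8,"ty":3,"tz":-12,"wx":0,"wy":0,"wz":0},{"tx":-8,"ty":3,"tz":-16,"wx":0,"wy":0,"wz":0},{"tx":-8,"ty":3,"tz":-20,"wx":0,"wy":0,"wz":0},{"tx":-8,"ty":3,"tz":-22,"wx":0,"wy":0,"wz":0},{"tx":-8,"ty":3,"tz":-22,"wx":0,"wy":0,"wz":0},{"tx":-8,"ty":3,"tz":-22,"wx":0,"wy":0,"wz":0}]' >/dev/null; python3 b.py; python3 where.py .5003 .142 .2465 -.115
python3 - <<'E'
from h import *
a=ctrl.capture('side')
a=cv2.resize(a[130:290,170:330],None,fx=3.5,fy=3.5,interpolation=2)
c,s=np.cos(.18),np.sin(.18)
q=[]
for bx,by in((-.038,.092),(-.038,-.092),(-.05,-.092),(-.05,.092)):
    q.append((proj('side',[.509+c*bx-s*by,-.015+s*bx+c*by,.066])[0]-(170,130))*3.5)
cv2.polylines(a,[np.array(q).astype(int)],True,(0,0,255),1)
cv2.imwrite('pics/c5.png',a)
E
```

```text
t 26.13 front -8.7 by 141.5 headz 129.0 mm Fx 0.6 Fy -0.6 Fz -3.4 open 17.5
t 26.1333 tcp [0.5105 0.1291 0.3517] x [-0.0004 -0.0006 -1.    ] yaw_y 0.18279859533909873 open 0.017496275656738013 F [ 0.6514 -0.444  -3.3981]
to go tx ty tz cm [10.5148 -0.7661 -1.4609] wx deg 17.062602657854622
```

View pics/c5.png

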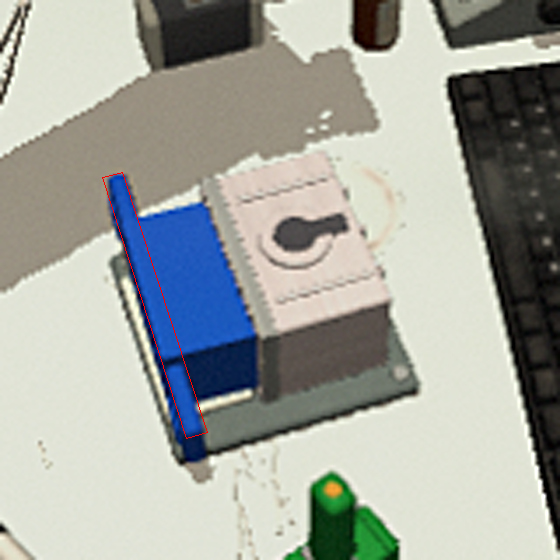

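The predicted ear bar (both ears at -38 mm) lies exactly on the picture's ear bar at both ends, at crop 115,178 and 195,435. So the insert is straight and about 38 mm out. Returning the mallet.

```bash

python3 -m crank '[{"tx":0,"ty":-0.4,"tz":-0.7,"wx":6,"wy":0,"wz":0},{"tx":0,"ty":-0.8,"tz":-1.4,"wx":12,"wy":0,"wz":0},{"tx":2,"ty":-0.8,"tz":-1.4,"wx":17,"wy":0,"wz":0},{"tx":5,"ty":-0.8,"tz":-1.4,"wx":17,"wy":0,"wz":0},{"tx":8,"ty":-0.8,"tz":-1.4,"wx":17,"wy":0,"wz":0},{"tx":9.5,"ty":-0.8,"tz":-1.4,"wx":17,"wy":0,"wz":0},{"tx":9.5,"ty":-0.8,"tz":-1.4,"wx":17,"wy":0,"wz":0},{"tx":9.5,"ty":-0.8,"tz":-1.4,"wx":17,"wy":0,"wz":0},{"tx":9.5,"ty":-0.8,"tz":-1.4,"wx":17,"wy":0,"wz":0}]' >/dev/null; python3 b.py; python3 where.py .5003 .142 .2450 -.115
```

```text
t 26.93 front -15.7 by 153.6 headz 35.2 mm Fx 0.8 Fy 0.4 Fz -1.9 open 17.7
t 26.9333 tcp [0.5015 0.1397 0.2579] x [ 0.0014  0.0002 -1.    ] yaw_y -0.11818932166875926 open 0.017748109655967657 F [ 0.7475  0.5235 -1.8762]
to go tx ty tz cm [ 1.2918 -0.1449 -0.2115] wx deg -0.1827346711295282
```

```bash

python3 -m crank '[{"tx":0.4,"ty":0,"tz":0,"wx":0,"wy":0,"wz":0},{"tx":0.8,"ty":0,"tz":0,"wx":0,"wy":0,"wz":0},{"tx":1.1,"ty":0,"tz":0,"wx":0,"wy":0,"wz":0},{"tx":1.1,"ty":0,"tz":0,"wx":0,"wy":0,"wz":0},{"tx":1.1,"ty":0,"tz":0,"wx":0,"wy":0,"wz":0}]' >/dev/null; python3 b.py
python3 -m crank '[{"tx":0.1,"ty":0,"tz":0,"wx":0,"wy":0,"wz":0},{"tx":0.1,"ty":0,"tz":0,"wx":0,"wy":0,"wz":0},{"tx":0.1,"ty":0,"tz":0,"wx":0,"wy":0,"wz":0}]' >/dev/null; python3 b.py;python3 where.py
```

```text
t 27.35 front -16.4 by 154.2 headz 23.0 mm Fx 0.0 Fy 0.0 Fz -2.4 open 17.8
t 27.60 front -16.2 by 154.3 headz 22.2 mm Fx -0.2 Fy 0.2 Fz -1.4 open 17.8
t 27.6 tcp [0.5008 0.1403 0.2449] x [ 0.0004  0.0001 -1.    ] yaw_y -0.11685148468438378 open 0.017766378708140733 F [-0.2442  0.1699 -1.4259]
```

```bash

python3 -m crank '[{"tx":0,"ty":0,"tz":0,"wx":0,"wy":0,"wz":0},{"tx":0,"ty":0,"tz":0,"wx":0,"wy":0,"wz":0},{"tx":0,"ty":0,"tz":0,"wx":0,"wy":0,"wz":0},{"tx":0,"ty":0,"tz":0,"wx":0,"wy":0,"wz":0},{"tx":0,"ty":0,"tz":0,"wx":0,"wy":0,"wz":0},{"tx":0,"ty":0,"tz":0,"wx":0,"wy":0,"wz":0},{"tx":0,"ty":0,"tz":0,"wx":0,"wy":0,"wz":0},{"tx":0,"ty":0,"tz":0,"wx":0,"wy":0,"wz":0},{"tx":0,"ty":0,"tz":0,"wx":0,"wy":0,"wz":0},{"tx":0,"ty":0,"tz":0,"wx":0,"wy":0,"wz":0}]' -1
python3 -m crank '[{"tx":-1,"ty":0,"tz":0,"wx":0,"wy":0,"wz":0},{"tx":-3,"ty":0,"tz":0,"wx":0,"wy":0,"wz":0},{"tx":-6,"ty":0,"tz":0,"wx":0,"wy":0,"wz":0},{"tx":-10,"ty":0,"tz":0,"wx":0,"wy":0,"wz":0},{"tx":-14,"ty":0,"tz":0,"wx":0,"wy":0,"wz":0},{"tx":-16,"ty":0,"tz":0,"wx":0,"wy":0,"wz":0},{"tx":-16,"ty":0,"tz":0,"wx":0,"wy":0,"wz":0},{"tx":-16,"ty":0,"tz":0,"wx":0,"wy":0,"wz":0}]'
python3 - <<'E'
from h import *
a=ctrl.capture('side')
cv2.imwrite('pics/c6.png',cv2.resize(a[60:290,130:360],None,fx=2.5,fy=2.5,interpolation=2))
E
```

```text
time: 28.43
eef_pos: [0.5007, 0.1402, 0.2447]
tcp_rot: [0.352, 1.571, -1.336]
wrist_force: [0.1, 0.8, -0.9]
opening: 0.0768
time: 29.1
eef_pos: [0.5008, 0.1405, 0.4064]
tcp_rot: [1.649, 1.568, -0.038]
wrist_force: [0.1, -0.6, -0.8]
opening: 0.0872
```

View pics/c6.png

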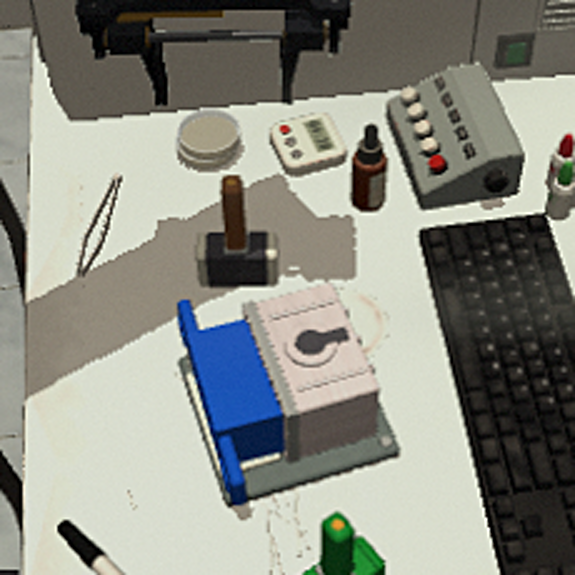

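The mallet stands upright (head at crop 238,260), the bottle is upright and unmoved (368,180), and the insert is straight and out (230,400). The gripper is well clear, so I'm handing in.

```bash
python3 -c "
from cell import ctrl
print(ctrl.job_done())"
```

```text
the job is handed in; nothing more can be done
None
```

The insert is out, the mallet is back on the desk, and I handed the job in at about 29 s of the 72 s allowed. `job_done()` gives no verdict, so I can't confirm it was judged a pass.

**What I did:** I gripped the dark mallet at 45 N and left the green look-alike alone. I tapped behind the left and right ears by turns, ten slow taps in all. The wrist force reached about 17 N along the stroke in the readings, which were taken between moves, so a brief peak could have been higher.

**Last checks:**
- **Insert:** From where the mallet face last touched each ear, both ears are about 38 mm out from the rim. Drawn over the side picture at that position, the ears line up at both ends, so the insert is straight.
- **Mallet and bottle:** The side picture taken after release shows the mallet upright on the desk, the bottle standing where it was, and the gripper well clear.

**Uncertain:** I know the rim's position only to about 2–3 mm, because my corner fits disagreed by 2–3 pixels. The 30–50 mm window should still cover that. The top camera was blocked by the arm when I tried it during tapping, and I didn't use it for the final check, so that rests on the side camera and contact readings.

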